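# Put the seasonings, tea and fruit back in their holders

## Robot

A 6-joint arm with a two-finger parallel gripper is mounted at the origin on a cart in front of the work surface, level with it; the furniture and walls round the work are solid. World frame = base frame: x ahead of the robot, y to its left, z up, the work surface at z = 0. Lengths are in m, angles in rad, forces in N, time in s.
With the tool pointing down it reaches from about 0.375 to 0.75 m from the base axis. Payload 9 kg.
Tool frame: the origin (TCP) lies at the centre of the arm's flange, where the gripper is bolted on; the fingertips stand 173 mm ahead of it and the grasp point (between the pads) lies 155 mm ahead of it; z points along the fingers, y is the line along which they close (so a half turn about z gives the same grasp; the last joint's range is limited). The gripper opens to 85 mm and grips with 20 to 120 N. Pads are 22 mm wide; open, the fingers measure 114 mm over their backs; the gripper's body (76 mm by 85 mm) begins 54 mm behind the grasp point. The pads swing forward as they close: fully open they stand 13 mm farther back than shut.
Start: joints at [1.004, 0.104, 0.097, 1.564, 0, 1.353], TCP at [0.205, 0.564, 0.405] pointing down, gripper open.
Joint ranges: [-2.99, 2.99], [-0.84, 1.86], [-1.1, 1.16], [-1.84, 2.11], [-1.51, 1.56], [-3.14, 3.14]. Speed limits (rad/s): [2.22, 2.22, 2.57, 3.14, 3.14, 3.14].

## Interface

Orientations are given as a unit quaternion [x, y, z, w].
In Python, from plant import ctrl gives the robot as it stands.
- The arm moves only by the tool apply_moves, never from a script. Its argument "rows" is a list of rows, each a list of 4 numbers: the shift along the tool's x, y, z in units of 25 mm (1.0 is 25 mm), then the turn about the tool's z in units of 5 degrees (1.0 is 5 degrees). A call has 1 to 8 rows; each row is the pose to reach, as a shift and turn from the pose commanded when the call began, along the tool's axes at that moment; what a row does not reach only later rows make up. A row lasts 1/12 s, in which the tool goes at most 41.7 mm and 7.16 degrees, less where a joint would pass 70% of its speed; a pose out of reach is approached as far as the arm can. A call with a gripper value outside its range is refused whole. "gripper" is the opening, from 0 (shut) to 1 (fully open), set as the call begins (left out, the last holds). The fingers move at their own pace and stop on an object; "newtons" is the grip in N (left out, the last holds). Time passes only in rows, so rows that repeat a pose let the fingers close. It gives the time, the measured TCP pose, the force, the opening and the grip force at its end, in the units of the state.
- ctrl.state(): the state, without advancing time (a new reading comes with each control period).
- ctrl.snapshot(name): name is "scene" or "side" or "wrist"; returns the picture (400x640x3 uint8, blue, green, red); there is no depth.
- ctrl.get_calibration(name): a dict with "K" (3x3 intrinsics, pixels), "cam_to_world" (4x4, takes a point from camera to world coordinates). Camera axes: x right, y up, looking along -z (the intrinsics and any distortion apply to the point x, -y, -z); pixel columns grow to the right and rows downward; lengths in m; the calibration is good to about 2 mm. A picture is of the moment at which its call begins: read the wrist's pose just before it. get_calibration takes no time and is no camera call; for the wrist camera it gives the pose at the moment of the call.
- ctrl.close_job(): hands the job in; it is judged then, once.
The state is a dict: "time": time; "joints": joint angles; "joint_vel": joint speeds; "effort": joint torques, N m; "tcp_pos": TCP position; "orientation": TCP orientation; "ft_force": force on the tool from outside, world axes, zero at the start; "moment": the same for the moment, N m; "grip_width": finger opening in m; "grasp_force": force on a finger pad.
Only numpy, scipy, OpenCV 4.12 (cv2) and the standard library are available. Lean on these libraries where they do the work, as an engineer would, in place of code of your own. Each camera call takes 0.05 s, during which the arm holds its last target. There are 200 camera calls.

## Task

Clear the worktop: put the two loose spice jars upright in the two wells of the oak block, one in each, stand the loose tea carton squarely in the empty bay of the tea caddy beside the one already there, and put the lemon in the fruit bowl. The carton that is already in the caddy stays in its bay, and the garlic bulb stays where it lies on the worktop. Keep the arm clear of the wall cabinet and of the two upright bar handles on its doors, above the middle of the worktop.

Things in the scene. Friction and masses are not known exactly. Their poses are not given: they have to be found in the camera images.
- spice_a: loose spice jar, a glass cylinder of diameter 41 mm, 105 mm high, with a black-brown cap and a light label; stands upright; origin at the centre of its underside, z up its axis. Either jar may go in either well.
- spice_b: loose spice jar, same size and cap as spice_a (diameter 41 mm, 105 mm high) but with a dark label; stands upright; origin at the centre of its underside, z up its axis
- tea_red: loose red tea carton standing upright on the open worktop at the start: a box 51 mm (its x) by 64 mm (its y) by 68 mm high; grip it across the 51 mm, that is along its x; origin at the centre of its underside, z up
- tea_yellow: yellow tea carton of the same size that already stands in one bay of the tea caddy, its x along the caddy's x; it stays there; origin at the centre of its underside
- lemon: lemon lying on its side, 71 mm long (its x), 53 mm wide (its y), 51 mm high; grip it across the 53 mm; origin at the lowest point, under its centre, at the start
- garlic: garlic bulb, about 60 mm wide and 58 mm high, lying near the front edge of the worktop; not to be moved; origin at the centre of its underside. (Room: the wall cabinet's underside is 534 mm above the worktop; its two bar handles hang at world x = 528 mm, y = -40 and +50 mm, from 595 mm up, so with y near 0 an arm can lean out only to about x = 460 mm; further out at the sides)
- spice_block: fixed block of pale oak, 78 mm (x) by 142 mm (y), 42 mm high, with two round wells 54 mm wide and 32 mm deep sunk in its top; origin at the centre of its underside; the wells' axes stand at x = 0, y = +33 mm and x = 0, y = -33 mm in its frame, their floors 10 mm above its underside
- tea_caddy: fixed open wooden box, 77 mm (x) by 175 mm (y); floor 6 mm thick, walls 5 mm thick, front (-x) and partition 32 mm high, back 42 mm; two bays, each 67 mm (x) by 80 mm (y) inside, centred at x = 0, y = +42.5 mm (empty) and y = -42.5 mm (holds tea_yellow) in its frame; a carton stands in it with its x along the caddy's x; origin at the centre of its underside
- fruit_bowl: fixed white stoneware bowl, 150 mm across the rim, 44 mm high, inside floor flat, about 90 mm across and 6 mm above the underside, sides sloping outward, 5 mm thick; empty at the start; origin at the centre of its underside

How it is judged:
By the outcome, as a careful person would: the job done as asked, in the order asked, and still so for the second after the job is handed in, with the robot touching nothing.
It also fails if it takes over 106 s, if anything falls off the work surface, if the arm or the gripper's body presses on something with over 40 N, if the wrist force passes 120 N, or if a joint passes its speed limit or range.

## Working session

There is one attempt and no reset: what is moved stays moved. The work goes in short steps, Python scripts to look and compute and a tool call to move; the robot and the scene stay as the last step left them, time stands still between calls to the robot, and variables do not carry over. Pictures are saved under pics/ and viewed, at most 14 in all, crops included, and the job is handed in when it is done.

Besides the shell and the picture viewer there is one more tool, called after "Request:" in YAML: its name, and indented under it one key for each argument. apply_moves: Moves the arm, as the interface text tells. Its arguments: {"type":"object","properties":{"rows":{"type":"array","items":{"type":"array","items":{"type":"number"}}},"gripper":{"type":"number"},"newtons":{"type":"number"}},"required":["rows"]}

```bash
ls; mkdir -p pics
python3 - <<'E'
from plant import ctrl
import cv2,numpy as np
s=ctrl.state();print(s['time'],s['tcp_pos'],s['orientation'],s['joints'])
for n in ['scene','side','wrist']:
    c=ctrl.get_calibration(n);print(n,{k:np.round(np.array(v),4).tolist() if not isinstance(v,str) else v for k,v in c.items()})
    cv2.imwrite(f'pics/{n}0.png',ctrl.snapshot(n))
a=[cv2.imread(f'pics/{n}0.png') for n in ['scene','side']]
E
```

```text
pics
0.0 [0.20499079 0.56379187 0.40391419] [ 1.73511141e-01  9.84831680e-01 -6.07043347e-04 -2.76877054e-04] [1.00430099e+00 1.04720739e-01 9.64775935e-02 1.56388674e+00
 4.77881052e-05 1.35308859e+00]
scene {'K': [[372.2823, 0.0, 314.1158], [0.0, 372.2823, 199.0818], [0.0, 0.0, 1.0]], 'cam_to_world': [[-0.6779, 0.3261, -0.6589, -0.1655], [-0.7352, -0.3042, 0.6058, 0.5683], [-0.0029, 0.895, 0.446, 0.4651], [0.0, 0.0, 0.0, 1.0]]}
side {'K': [[423.865, 0.0, 314.1716], [0.0, 423.865, 196.0227], [0.0, 0.0, 1.0]], 'cam_to_world': [[-0.9967, -0.0523, 0.0617, 0.4826], [0.0784, -0.4405, 0.8943, 0.7607], [-0.0196, 0.8962, 0.4432, 0.4051], [0.0, 0.0, 0.0, 1.0]]}
wrist {'K': [[302.1504, 0.0, 316.2616], [0.0, 302.1504, 194.1443], [0.0, 0.0, 1.0]], 'cam_to_world': [[0.3412, -0.8992, -0.274, 0.1338], [0.94, 0.3264, 0.0994, 0.5891], [0.0, -0.2914, 0.9566, 0.3733], [0.0, 0.0, 0.0, 1.0]]}
```

View pics/scene0.png

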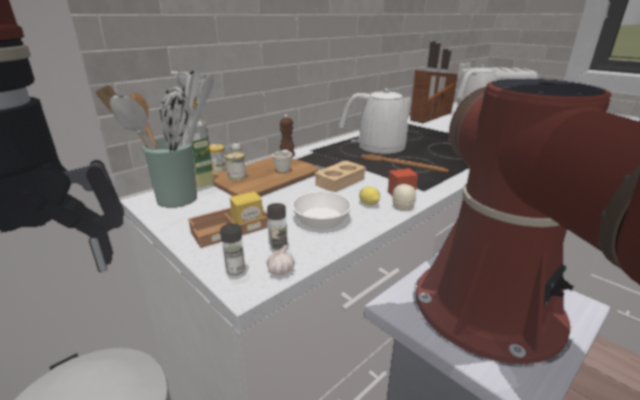

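View pics/side0.png

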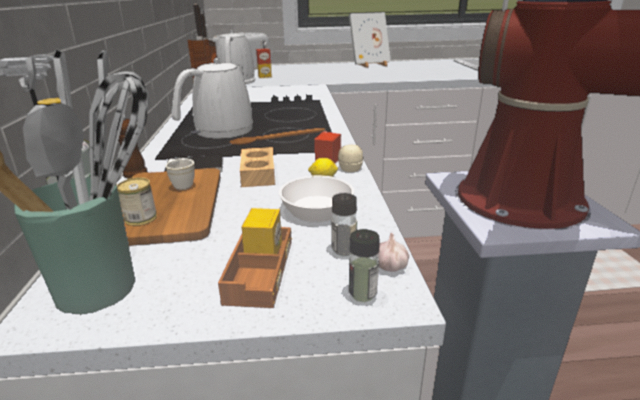

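View pics/wrist0.png

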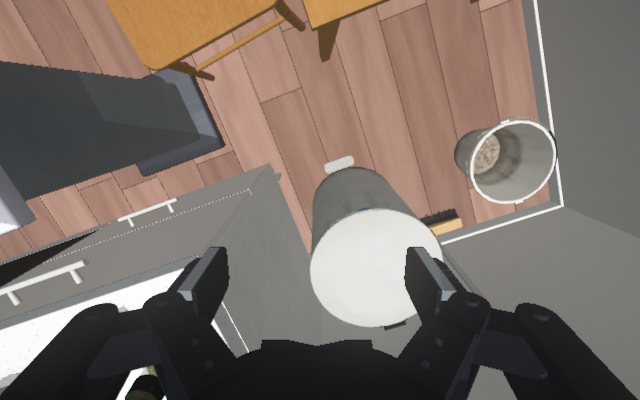

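The scene picture shows the jars (caps at 231,230 and 277,209), caddy (228,222) with the yellow carton (246,208), and bowl (321,209). It also shows the lemon (370,195), red carton (403,182), oak block (341,175), garlic (281,261), and an onion (404,196) as a bystander. The side view shows the same things: caps at (364,240) and (344,202), caddy (257,270) and block (257,165). The wrist sees mostly floor. First comes rough triangulation.

```bash
cat > h.py <<'E'
import numpy as np, cv2
from plant import ctrl
def cal(n):
    c=ctrl.get_calibration(n); return np.array(c['K']),np.array(c['cam_to_world'])
def ray(c,px):
    K,T=c; px=np.atleast_2d(np.array(px,float))
    d=np.c_[(px[:,0]-K[0,2])/K[0,0],-(px[:,1]-K[1,2])/K[1,1],-np.ones(len(px))]
    return T[:3,3],d@T[:3,:3].T
def onz(c,px,z):
    o,d=ray(c,px); return o+d*((z-o[2])/d[:,2])[:,None]
def tri(obs):  # [(cal,px)...] -> point, rms miss
    A=np.zeros((3,3));b=np.zeros(3);L=[]
    for c,p in obs:
        o,d=ray(c,p);d=d[0]/np.linalg.norm(d[0]);P=np.eye(3)-np.outer(d,d);A+=P;b+=P@o;L.append((o,P))
    x=np.linalg.solve(A,b);return x,max(np.linalg.norm(P@(x-o)) for o,P in L)
def totool(dw,s=None):  # world shift -> row units
    from scipy.spatial.transform import Rotation as R
    s=s or ctrl.state(); return R.from_quat(s['orientation']).inv().apply(dw)/0.025
def proj(c,X):
    K,T=c;p=(np.atleast_2d(X)-T[:3,3])@T[:3,:3];return np.c_[K[0,2]+K[0,0]*p[:,0]/-p[:,2],K[1,2]-K[1,1]*p[:,1]/-p[:,2]]
E
python3 - <<'E'
from h import *
a,b=cal('scene'),cal('side')
for n,p,q in [('capL',(231,230),(364,240)),('capR',(277,209),(344,202)),('lemon',(370,195),(323,167)),('red c',(403,182),(328,145)),('bowl rim c',(321,203),(316,190)),('block top c',(341,174),(257,160)),('yellow top c',(245,200),(262,217)),('garlic',(281,262),(394,256)),('onion',(404,196),(351,158)),('caddy c FL',(191,226),(222,286))]:
    x,e=tri([(a,p),(b,q)]);print(n,x.round(3),round(e,4))
c=cal('wrist');s=ctrl.state()
print('cam in tool',totool(c[1][:3,3]-s['tcp_pos'])*25, totool(-c[1][:3,2])*.025)
E
```

```text
capL [0.384 0.277 0.098] 0.0027
capR [0.394 0.16  0.097] 0.0024
lemon [ 0.397 -0.154  0.026] 0.0003
red c [ 0.373 -0.268  0.039] 0.0003
bowl rim c [0.427 0.001 0.044] 0.0018
block top c [ 0.552 -0.203  0.03 ] 0.0025
yellow top c [0.526 0.155 0.071] 0.0008
garlic [0.321 0.211 0.024] 0.0037
onion [ 0.324 -0.204  0.029] 0.0035
caddy c FL [0.582 0.271 0.025] 0.0029
cam in tool [75.52517721 -0.4834287  30.69126281] [-0.29168493  0.00130234  0.95651357]
```

Request:
apply_moves:
  rows:
    - [-12.8,-10,0,-4]
    - [-12.8,-10,0,-4]
    - [-12.8,-10,0,-4]
    - [-12.8,-10,0,-4]
    - [-12.8,-10,0,-4]
    - [-12.8,-10,0,-4]
    - [-12.8,-10,0,-4]
    - [-12.8,-10,0,-4]

```text
time: 0.82
tcp_pos: [0.3793, 0.2843, 0.4047]
orientation: [-0.0, 1.0, 0.0, 0.0]
ft_force: [1.0, 1.0, -0.5]
grip_width: 0.0853
grasp_force: 0.0
```

Run:
```python
from h import *
c=cal('wrist');im=ctrl.snapshot('wrist');cv2.imwrite('pics/w1.png',im);np.savez('w1',K=c[0],T=c[1]);print(ctrl.state()['tcp_pos'])
```

```text
[0.38298672 0.27935239 0.4044389 ]
```

View pics/w1.png

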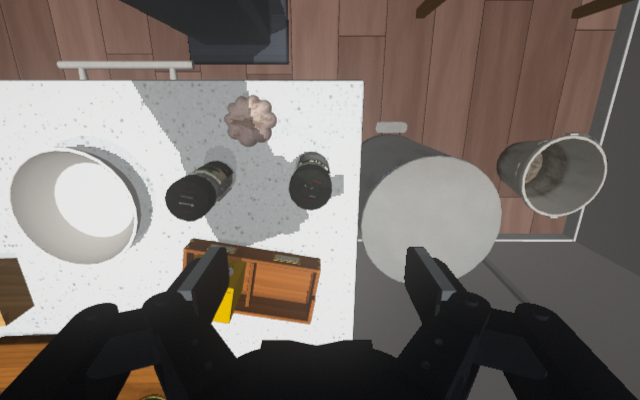

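The wrist picture shows the cap tops at (189,199) and (311,187), the caddy front edge from (186,241) to (321,258) with its back right corner at (311,322), the bowl rim centred around (75,205), and the garlic at (250,119).

```bash
cat >> h.py <<'E'
def cap(c,im,box,z=.105,R=.019,thr=50):
    x0,y0,x1,y1=box; m=(im[y0:y1,x0:x1].max(2)<thr).astype(np.uint8)
    n,l,st,_=cv2.connectedComponentsWithStats(m); k=1+np.argmax(st[1:,4]); v,u=np.nonzero(l==k)
    P=onz(c,np.c_[u+x0,v+y0],z)[:,:2]; o=c[1][:2,3]; r=P.mean(0)-o; r/=np.linalg.norm(r); t=np.array([-r[1],r[0]])
    a=(P-o)@r; b=(P-o)@t; w=np.percentile(b,99.5)-np.percentile(b,.5)
    bm=(np.percentile(b,99.5)+np.percentile(b,.5))/2
    return o+r*(np.percentile(a,99.7)-w/2)+t*bm, w, st[k]
E
python3 - <<'E'
from h import *
d=np.load('w1.npz');c=(d['K'],d['T']);im=cv2.imread('pics/w1.png')
for b in [(160,150,240,225),(280,140,335,215)]: print('cap',cap(c,im,b))
hsv=cv2.cvtColor(im,cv2.COLOR_BGR2HSV)
m=((hsv[...,0]<20)&(hsv[...,1]>120)).astype(np.uint8);m[:230]=0;m[335:]=0;m[:,:160]=0;m[:,340:]=0
m=cv2.morphologyEx(m,cv2.MORPH_OPEN,np.ones((3,3)))
v,u=np.nonzero(m)
# front top edge: topmost mask pixel for each column
cols=[(x,v[u==x].min()) for x in range(190,320,2) if (u==x).any()]
p=np.array(cols,float);P=onz(c,p,.032)
k=np.polyfit(P[:,1],P[:,0],1);r=P[:,0]-np.polyval(k,P[:,1]);g=abs(r)<.003;k=np.polyfit(P[g,1],P[g,0],1)
print('front edge slope deg',np.degrees(np.arctan(k[0])),'x at y=.24',np.polyval(k,.24),'rms',r[g].std(),g.sum())
for q,z in [((188,241),.032),((321,258),.032),((311,322),.042)]: print(onz(c,q,z))
for y in (250,262,275,290): 
    uu=u[v==y];print(y,uu.min(),uu.max())
E
```

```text
cap (array([0.38464519, 0.18285132]), np.float64(0.02443343800448216), array([ 39,  28,  17,  34, 249], dtype=int32))Traceback (most recent call last):
  File "<stdin>", line 3, in <module>
  File "h.py", line 23, in cap
    n,l,st,_=cv2.connectedComponentsWithStats(m); k=1+np.argmax(st[1:,4]); v,u=np.nonzero(l==k)
                                                      ~~~~~~~~~^^^^^^^^^^
    return _wrapfunc(a, 'argmax', axis=axis, out=out, **kwds)
    return bound(*args, **kwds)
ValueError: attempt to get argmax of an empty sequence
```

Run:
```python
from h import *
d=np.load('w1.npz');c=(d['K'],d['T']);im=cv2.imread('pics/w1.png')
for p in [(189,199),(178,205),(311,187),(220,175),(310,165),(200,240),(270,290),(290,215)]: print(p,im[p[1],p[0]])
for b in [(160,150,240,225),(280,140,335,215)]:
  for t in (65,75,85): print('cap',t,cap(c,im,b,thr=t))
```

```text
(189, 199) [54 56 57]
(178, 205) [55 56 56]
(311, 187) [73 79 79]
(220, 175) [79 92 97]
(310, 165) [58 60 59]
(200, 240) [50 62 82]
(270, 290) [ 61 112 179]
(290, 215) [164 165 163]
cap 65 (array([0.39221743, 0.16339318]), np.float64(0.03751971838651947), array([   6,   25,   51,   45, 1624], dtype=int32))
cap 75 (array([0.39222634, 0.16335611]), np.float64(0.03731932127541119), array([   6,   11,   67,   60, 2115], dtype=int32))
cap 85 (array([0.39244303, 0.16303792]), np.float64(0.03721625630372184), array([   5,   11,   68,   60, 2290], dtype=int32))
cap 65 (array([0.38106496, 0.2786205 ]), np.float64(0.03677912538834915), array([  10,   25,   41,   44, 1077], dtype=int32))
cap 75 (array([0.38117332, 0.2785606 ]), np.float64(0.03685461758892136), array([   9,   24,   42,   45, 1460], dtype=int32))
cap 85 (array([0.38104839, 0.27865851]), np.float64(0.03710106256307551), array([   9,   24,   43,   45, 1501], dtype=int32))
```

Run:
```python
from h import *
d=np.load('w1.npz');c=(d['K'],d['T']);im=cv2.imread('pics/w1.png')
hsv=cv2.cvtColor(im,cv2.COLOR_BGR2HSV)
m=((hsv[...,0]<20)&(hsv[...,1]>70)).astype(np.uint8);m[:230]=0;m[330:]=0;m[:,:180]=0;m[:,330:]=0
v,u=np.nonzero(m)
p=np.array([(x,v[u==x].min()) for x in range(192,318,2) if (u==x).any()],float);P=onz(c,p,.032)
k=np.polyfit(P[:,1],P[:,0],1)
for _ in range(3):
    r=P[:,0]-np.polyval(k,P[:,1]);g=abs(r)<.003;k=np.polyfit(P[g,1],P[g,0],1)
print('front edge deg',np.degrees(np.arctan(k[0])),'x at .24',np.polyval(k,.24),r[g].std(),g.sum())
q=np.array([(u[v==y].max(),y) for y in range(262,318,2)],float)
print(q[::4].tolist());Q=onz(c,q,.04);print(Q[::4].round(4).tolist())
A=onz(c,[(321,258)],.032);B=onz(c,[(311,322)],.042);C=onz(c,[(186,241)],.032);print(A,B,C)
```

```text
front edge deg 10.10982313627512 x at .24 0.4852618997252798 0.000488567655988755 63
[[319.0, 262.0], [319.0, 270.0], [318.0, 278.0], [316.0, 286.0], [315.0, 294.0], [314.0, 302.0], [312.0, 310.0]]
[[0.4938, 0.2882, 0.04], [0.505, 0.2883, 0.04], [0.5165, 0.287, 0.04], [0.5281, 0.2845, 0.04], [0.54, 0.2833, 0.04], [0.552, 0.282, 0.04], [0.5643, 0.2793, 0.04]]
[[0.49265561 0.29082712 0.032     ]] [[0.58153234 0.2779796  0.042     ]] [[0.46911908 0.12309805 0.032     ]]
```

Run:
```python
import cv2
im=cv2.imread('pics/w1.png')[225:335,170:335];cv2.imwrite('pics/w1c.png',cv2.resize(im,None,fx=4.8,fy=4.8,interpolation=cv2.INTER_CUBIC))
```

```text
(no output)
```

View pics/w1c.png

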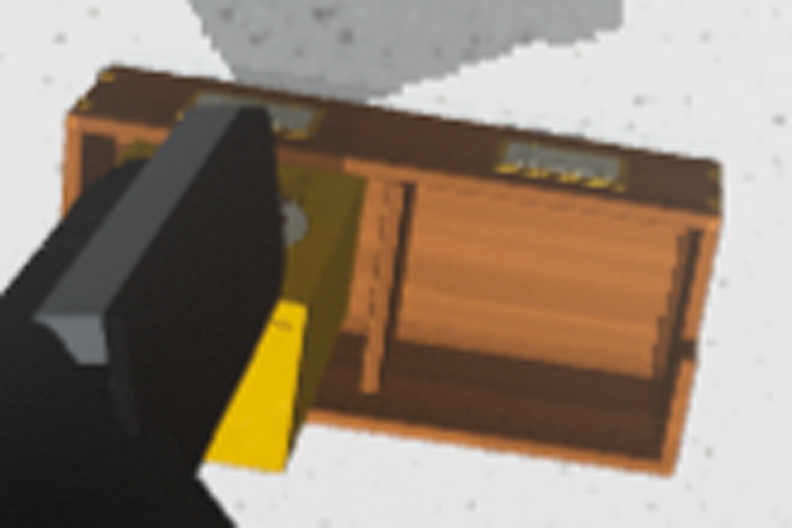

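The crop shows the front face's bottom edge from (193,239) to (320,259), its top edge from (185,248) to (320,270), and the back right top corner at (310,324).

Run:
```python
from h import *
d=np.load('w1.npz');c=(d['K'],d['T'])
pts=[((192.9,238.8),0,(-38.5,-87.5)),((320,258.8),0,(-38.5,87.5)),((184.6,248.3),.032,(-38.5,-87.5)),((320,269.8),.032,(-38.5,87.5)),((310,323.8),.042,(38.5,87.5))]
X=np.array([onz(c,[p],z)[0,:2] for p,z,_ in pts]);L=np.array([l for *_,l in pts])/1000
print(X.round(4))
Xc=X-X.mean(0);Lc=L-L.mean(0);H=Lc.T@Xc;th=np.arctan2(H[0,1]-H[1,0],H[0,0]+H[1,1])
R=np.array([[np.cos(th),-np.sin(th)],[np.sin(th),np.cos(th)]]);t=X.mean(0)-R@L.mean(0)
print('caddy',t,np.degrees(th),'res',(X-(L@R.T+t)).round(4).tolist(),'bay',R@[0,.0425]+t,'yellow',R@[0,-.0425]+t)
```

```text
[[0.4813 0.1178]
 [0.5116 0.2901]
 [0.4791 0.1201]
 [0.5096 0.2896]
 [0.5844 0.2766]]
caddy [0.5329347  0.19762554] -9.937756267885273 res [[0.0014, -0.0003], [0.0015, -0.0004], [-0.0008, 0.002], [-0.0006, -0.0008], [-0.0016, -0.0005]] bay [0.54026928 0.23948786] yellow [0.52560013 0.15576322]
```

Request:
apply_moves:
  rows:
    - [0.08,0,3,0]
    - [0.08,0,6,0]
    - [0.08,0,7.1,0]
    - [0.08,0,7.1,0]
    - [0.08,0,7.1,0]
    - [0.08,0,7.1,0]

```text
time: 1.37
tcp_pos: [0.3752, 0.2855, 0.2242]
orientation: [-0.0, 1.0, -0.001, -0.003]
ft_force: [-1.5, 0.2, 0.7]
grip_width: 0.0857
grasp_force: 0.0
```

Request:
apply_moves:
  rows:
    - [0,0,0,0]
    - [0,0,0,0]
    - [0,0,0,0]
    - [0,0,0,0]
    - [0,0,0,0]
    - [0,0,0,0]
  gripper: 0.35
  newtons: 40

```text
time: 1.87
tcp_pos: [0.3778, 0.2864, 0.2298]
orientation: [-0.0, 1.0, 0.0, 0.002]
ft_force: [-1.4, -2.1, 9.5]
grip_width: 0.0403
grasp_force: 39.6
```

Run:
```python
from h import *
for i in range(3):
    s=ctrl.state();print(s['time'],s['tcp_pos'],s['joints'].round(4),s['joint_vel'].round(3),s['ft_force'].round(1));ctrl.snapshot('side')
```

```text
1.8667 [0.3778143  0.28636138 0.22975199] [ 3.7190e-01 -2.4880e-01 -5.5900e-01  1.2571e+00 -7.0000e-04  3.7160e-01] [-0.001 -0.    -0.002 -0.001  0.001  0.001] [-1.4 -2.1  9.5]
1.9167 [0.37782971 0.28634915 0.22977663] [ 3.7180e-01 -2.4890e-01 -5.5900e-01  1.2571e+00 -7.0000e-04  3.7160e-01] [-0.     0.001  0.001  0.002  0.    -0.002] [-1.1 -2.   8.8]
1.9667 [0.37783093 0.28635463 0.22977221] [ 3.7180e-01 -2.4890e-01 -5.5890e-01  1.2571e+00 -7.0000e-04  3.7160e-01] [ 0.001  0.001 -0.    -0.001  0.    -0.001] [-1.  -1.6  9.2]
```

Request:
apply_moves:
  rows:
    - [0,0,-1.6,0]
    - [0,0,-3.2,0]
    - [0,0,-4.8,0]
    - [-0.2,-1.5,-5.6,0]
    - [-1.3,-14.6,-6.8,0]
    - [-1.3,-14.6,-6.8,0]
    - [-1.3,-14.6,-6.8,0]
    - [-1.3,-14.6,-6.8,0]

```text
time: 2.68
tcp_pos: [0.3953, 0.0827, 0.3836]
orientation: [-0.001, 1.0, -0.0, 0.001]
ft_force: [1.6, -0.3, -0.7]
grip_width: 0.0398
grasp_force: 41.4
```

Request:
apply_moves:
  rows:
    - [-0.6,-6.5,-0.6,0]
    - [-0.6,-6.5,-0.6,0]
    - [-0.6,-6.5,-0.6,0]
    - [-0.6,-6.5,-0.6,0]
    - [-0.6,-6.5,-0.6,0]
    - [-0.6,-6.5,-0.6,0]

```text
time: 3.18
tcp_pos: [0.4106, -0.0802, 0.398]
orientation: [0.002, 1.0, -0.0, 0.001]
ft_force: [-0.1, 0.5, -1.4]
grip_width: 0.0397
grasp_force: 41.5
```

Run:
```python
from h import *
for i in range(2): print(ctrl.state()['tcp_pos']);ctrl.snapshot('side')
c=cal('wrist');im=ctrl.snapshot('wrist');cv2.imwrite('pics/w2.png',im);np.savez('w2',K=c[0],T=c[1]);print(ctrl.state()['tcp_pos'])
```

```text
[ 0.41064485 -0.08022643  0.39802674]
[ 0.41063035 -0.07890809  0.39780861]
[ 0.41068164 -0.07751087  0.39749464]
```

View pics/w2.png

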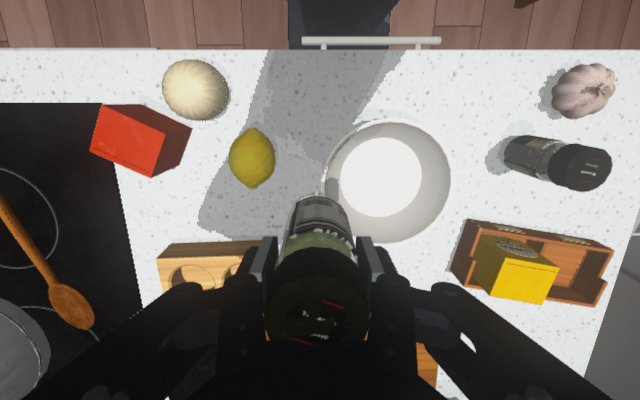

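The picture shows the red carton's top (128,140), the onion (195,90), the lemon (252,158), the bowl rim (388,180), and the second jar's cap (583,167). The yellow carton is in its bay. The oak block (158–300, 243–300) is partly hidden by the gripper. I'll shift left for a second view.

Request:
apply_moves:
  rows:
    - [0,3.2,0,0]
    - [0,3.2,0,0]
    - [0,3.2,0,0]
    - [0,3.2,0,0]
    - [0,3.2,0,0]

```text
time: 3.75
tcp_pos: [0.4106, 0.0028, 0.3972]
orientation: [-0.002, 1.0, -0.0, 0.0]
ft_force: [-0.4, -0.6, -1.2]
grip_width: 0.04
grasp_force: 41.5
```

Run:
```python
from h import *
ctrl.snapshot('side');c=cal('wrist');im=ctrl.snapshot('wrist');cv2.imwrite('pics/w3.png',im);np.savez('w3',K=c[0],T=c[1]);print(ctrl.state()['tcp_pos'])
cv2.imwrite('pics/w3c.png',cv2.resize(im[80:340,60:330],None,fx=2.3,fy=2.3,interpolation=cv2.INTER_CUBIC))
```

```text
[0.41067985 0.0016081  0.39710009]
```

View pics/w3c.png

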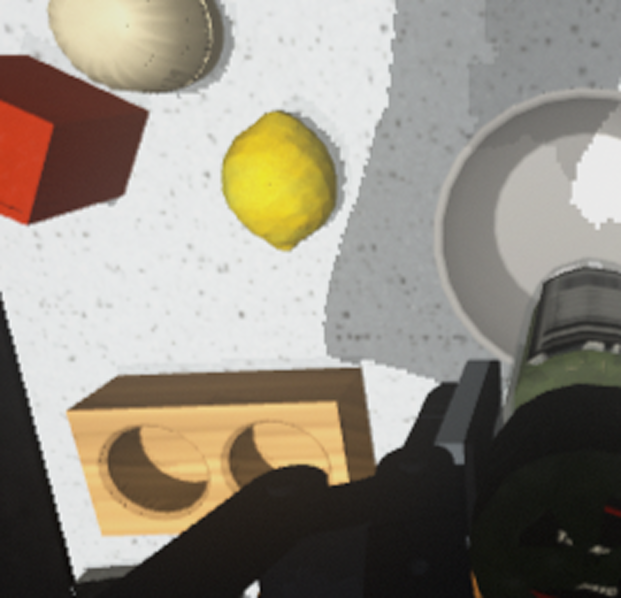

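The crop shows the block top's front corners at (90,259) and (207,255), its back left corner at (104,312), base front corners at (112,244) and (217,240), and the left well at (127,285). The lemon is at (181,158), with the red carton on the left edge.

```bash
cat >> h.py <<'E'
def load(n):
    d=np.load(n+'.npz');return (d['K'],d['T']),cv2.imread(f'pics/{n}.png')
def fit(X,L):
    X=np.array(X);L=np.array(L);Xc=X-X.mean(0);Lc=L-L.mean(0);H=Lc.T@Xc;th=np.arctan2(H[0,1]-H[1,0],H[0,0]+H[1,1])
    R=np.array([[np.cos(th),-np.sin(th)],[np.sin(th),np.cos(th)]]);t=X.mean(0)-R@L.mean(0)
    return t,th,R,X-(L@R.T+t)
def blob(m):
    n,l,st,ct=cv2.connectedComponentsWithStats(m.astype(np.uint8));k=1+np.argmax(st[1:,4])
    return (l==k).astype(np.uint8),ct[k],st[k]
E
python3 - <<'E'
from h import *
c3,i3=load('w3');c2,i2=load('w2')
pts=[((89.6,258.7),.042,(-39,-71)),((207,254.8),.042,(-39,71)),((104.3,312.2),.042,(39,-71)),((112.2,244.3),0,(-39,-71)),((217,240),0,(-39,71)),((127.4,285.2),.042,(0,-33))]
X=np.array([onz(c3,[p],z)[0,:2] for p,z,_ in pts]);L=np.array([l for *_,l in pts])/1000
t,th,R,r=fit(X,L);print('block',t,np.degrees(th),r.round(4).tolist(),'wells +y',R@[0,.033]+t,'-y',R@[0,-.033]+t)
for n,(c,im) in [('w2',(c2,i2)),('w3',(c3,i3))]:
    h=cv2.cvtColor(im,cv2.COLOR_BGR2HSV)
    m=(h[...,0]>18)&(h[...,0]<35)&(h[...,1]>140)&(h[...,2]>60);m[:110]=0;m[210:]=0;m[:,300:]=0
    l,ct,st=blob(m);e=cv2.fitEllipse(cv2.findContours(l,0,1)[0][0]);print(n,'lemon',ct,st,e)
    if n=='w2': a=ct
    else: print('tri lemon',tri([(c2,a),(c3,ct)]))
    P=onz(c,[(ct[0],ct[1])],.025);print(P)
    m=((h[...,0]<8)|(h[...,0]>172))&(h[...,1]>150)&(h[...,2]>150);m[200:]=0;m[:,220:]=0
    l,ct,st=blob(m);cn=max(cv2.findContours(l,0,1)[0],key=cv2.contourArea);q=cv2.approxPolyDP(cn,5,True)[:,0];print('red top',ct,st,q.tolist());print(onz(c,q,.068).round(4).tolist())
E
```

```text
block [ 0.55206442 -0.19770469] 2.0631511592528198 [[0.0001, 0.0007], [-0.0002, 0.0001], [-0.0016, 0.0], [0.002, 0.0003], [0.0005, -0.0011], [-0.0009, 0.0]] wells +y [ 0.55087639 -0.16472609] -y [ 0.55325245 -0.2306833 ]
w2 lemon [251.59578947 157.96631579] [ 229  129   45   59 1900] ((251.54107666015625, 158.06387329101562), (42.583675384521484, 55.405513763427734), 176.7909393310547)
[[ 0.39654211 -0.15142305  0.025     ]]
red top [126.15633673 141.19888992] [  90  105   75   72 3243] [[101, 105], [90, 151], [151, 176], [164, 134]]
[[0.3382, -0.2818, 0.068], [0.3819, -0.3017, 0.068], [0.4073, -0.2454, 0.068], [0.3653, -0.2261, 0.068]]
w3 lemon [180.23343225 157.94757666] [ 157  129   47   59 2022] ((180.14630126953125, 157.9485321044922), (44.740970611572266, 56.15678024291992), 166.97894287109375)
tri lemon (array([ 0.39566973, -0.15034877,  0.03001894]), np.float64(2.99549935212023e-05))
[[ 0.3966055  -0.15262134  0.025     ]]
red top [ 44.37918216 140.98420074] [   8  105   75   72 3228] [[17, 105], [8, 150], [71, 176], [82, 134]]
[[0.3386, -0.281, 0.068], [0.3813, -0.3021, 0.068], [0.4075, -0.2462, 0.068], [0.3656, -0.2256, 0.068]]
```

The fits are consistent: residuals are 2 mm or less, the carton's edges measure 48 by 62 mm, and its height agrees in both views. Next I check how the held jar sits in the hand.

Run:
```python
from h import *
s=ctrl.state();p=s['tcp_pos'];J=p-[0,0,.2298-.05];out=[]
c3,i3=load('w3')
print(p,s['joints'].round(3))
def crop(im,x,y,w,h,f):
    x=int(max(0,min(640-w,x)));y=int(max(0,min(400-h,y)));print(x,y,f);return cv2.resize(im[y:y+h,x:x+w],None,fx=f,fy=f,interpolation=cv2.INTER_CUBIC)
for n in ('scene','side'):
    im=ctrl.snapshot(n);cv2.imwrite(f'pics/{n}1.png',im);q=proj(cal(n),J)[0];out.append(crop(im,q[0]-50,q[1]-50,100,100,4))
g=(np.clip((i3/255.)**.45,0,1)*255).astype(np.uint8)
cv2.imwrite('pics/hand.png',np.hstack(out));cv2.imwrite('pics/w3g.png',crop(g,220,180,200,170,3))
```

```text
[0.41067985 0.0016081  0.39710009] [-0.317 -0.488 -0.44   1.618 -0.    -0.318]
276 87 4
272 52 4
220 180 3
```

View pics/w3g.png

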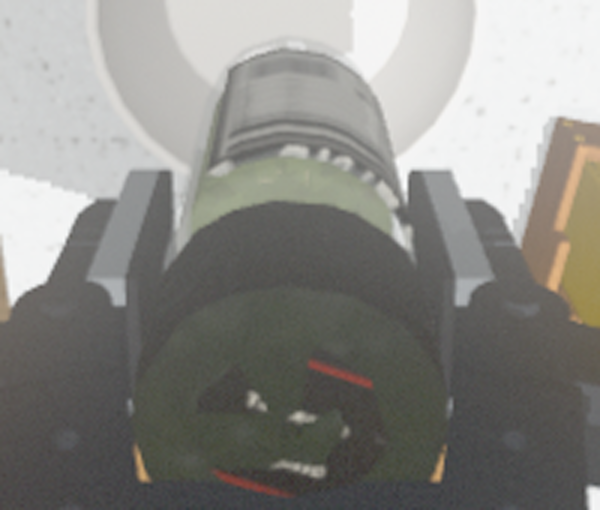

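The brightened crop shows the cap top centred at about (317,313), 38 mm wide. That puts the jar within 1–3 mm of the gripper axis.

Request:
apply_moves:
  rows:
    - [0,-9.3,0,17.6]
    - [0,-9.3,0,17.6]
    - [0,-9.3,0,17.6]
    - [0,-9.3,0,17.6]
    - [0,-9.3,0,17.6]
    - [0,-9.3,0,17.6]
    - [0,-9.3,0,17.6]
    - [0,-9.3,0,17.6]

```text
time: 4.62
tcp_pos: [0.41, -0.2333, 0.3965]
orientation: [0.484, 0.875, 0.0, -0.001]
ft_force: [-0.4, 0.7, -1.1]
grip_width: 0.0399
grasp_force: 41.4
```

```bash
cat >> h.py <<'E'
def to(x,y,z,yaw=None):  # print row to bring TCP to x,y,z with tool-x at world angle yaw (deg)
    from scipy.spatial.transform import Rotation as R
    s=ctrl.state();tx=R.from_quat(s['orientation']).as_matrix()[:,0];a=np.degrees(np.arctan2(tx[1],tx[0]))
    d=0 if yaw is None else (yaw-a+180)%360-180
    print(round(s['time'],2),s['tcp_pos'].round(4),'yaw',round(a,2),'row',totool(np.array([x,y,z])-s['tcp_pos'],s).round(2),round(-d/5,2),s['joints'].round(2),s['ft_force'].round(1))
E
python3 -c "
from h import *
to(.5533,-.2307,.36,92.06)"
```

```text
4.62 [ 0.41   -0.2333  0.3965] yaw 122.11 row [-2.96  4.91  1.46] 6.01 [-0.8  -0.29 -0.29  1.57 -0.    0.21] [-0.4  0.7 -1.1]
```

Request:
apply_moves:
  rows:
    - [-2.95,4.9,1.45,6]
    - [-2.95,4.9,1.45,6]
    - [-2.95,4.9,1.45,6]
    - [-2.95,4.9,1.45,6]
    - [-2.95,4.9,1.45,6]
    - [-2.95,4.9,1.45,6]
    - [-2.95,4.9,1.45,6]

```text
time: 5.2
tcp_pos: [0.5534, -0.2273, 0.3605]
orientation: [0.69, 0.724, -0.0, -0.0]
ft_force: [0.0, 0.8, -1.8]
grip_width: 0.0401
grasp_force: 41.6
```

```bash
python3 -c "
from h import *
ctrl.snapshot('side')
to(.5533,-.2307,.25,92.06)"
```

```text
5.25 [ 0.5532 -0.2273  0.361 ] yaw 92.75 row [-0.14 -0.    4.44] 0.14 [-0.61  0.09  0.01  1.48 -0.    0.91] [-0.1 -1.1 -0.4]
```

Request:
apply_moves:
  rows:
    - [-0.14,0,1.5,0.1]
    - [-0.14,0,2.8,0.1]
    - [-0.14,0,3.3,0.1]
    - [-0.14,0,3.6,0.1]
    - [-0.14,0,3.9,0.1]
    - [-0.14,0,4.2,0.1]
    - [-0.14,0,4.4,0.1]
    - [-0.14,0,4.4,0.1]

```text
time: 5.92
tcp_pos: [0.5538, -0.2301, 0.2507]
orientation: [0.693, 0.721, 0.0, 0.0]
ft_force: [-0.2, 0.2, -0.7]
grip_width: 0.0401
grasp_force: 41.7
```

```bash
python3 -c "
from h import *
ctrl.snapshot('side')
to(.5533,-.2307,.242,92.06)"
```

```text
5.97 [ 0.554  -0.2302  0.2512] yaw 92.23 row [-0.02 -0.03  0.37] 0.03 [-0.61  0.13 -0.15  1.29  0.    0.92] [ 0.4 -0.8 -0.7]
```

No contact, so it's inside the well mouth. I'll lower it to the floor and release.

Request:
apply_moves:
  rows:
    - [0,0,0.2,0]
    - [0,0,0.35,0]
    - [0,0,0.45,0]
    - [0,0,0.45,0]

```text
time: 6.3
tcp_pos: [0.554, -0.2302, 0.2399]
orientation: [0.693, 0.721, 0.0, 0.0]
ft_force: [0.4, 1.1, 1.6]
grip_width: 0.04
grasp_force: 41.9
```

Request:
apply_moves:
  rows:
    - [0,0,0,0]
    - [0,0,0,0]
    - [0,0,0,0]
    - [0,0,0,0]
    - [0,0,0,0]
  gripper: 0.8

```text
time: 6.72
tcp_pos: [0.5539, -0.2301, 0.2395]
orientation: [0.693, 0.721, 0.0, -0.0]
ft_force: [0.2, -0.1, -0.2]
grip_width: 0.0682
grasp_force: 0.0
```

Request:
apply_moves:
  rows:
    - [0,0,-1,0]
    - [0,0,-2.6,0]
    - [0,0,-4.2,0]
    - [0,0,-5.8,0]
    - [0,0,-6.2,0]

```text
time: 7.13
tcp_pos: [0.5544, -0.2305, 0.402]
orientation: [0.693, 0.721, 0.001, 0.004]
ft_force: [0.4, -1.1, 0.4]
grip_width: 0.068
grasp_force: 0.0
```

```bash
python3 -c "
from h import *
for n in ('side','scene'):
    im=ctrl.snapshot(n);cv2.imwrite(f'pics/{n}2.png',im)
a=cv2.imread('pics/scene2.png')[100:240,240:440];b=cv2.imread('pics/side2.png')[80:220,200:400]
cv2.imwrite('pics/j1.png',cv2.resize(np.hstack([a,b]),None,fx=2,fy=2,interpolation=cv2.INTER_CUBIC))
to(.43,-.22,.33,180)"
```

```text
7.23 [ 0.5544 -0.2305  0.3983] yaw 92.22 row [ 0.62 -4.97  2.71] -17.56 [-0.61  0.1   0.08  1.55  0.    0.92] [-0.3  0.3 -0.4]
```

View pics/j1.png

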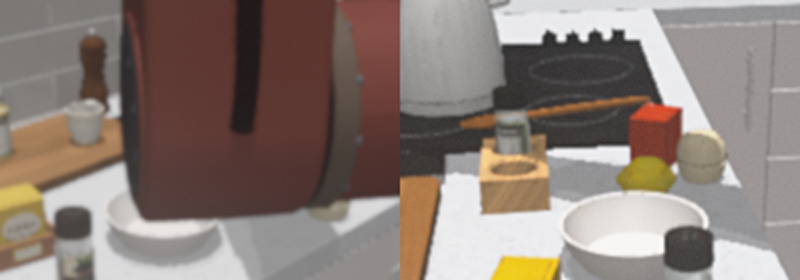

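Jar 1 stands upright in the far well (side crop). The yaw suits jar 2 as well, so I keep it.

Request:
apply_moves:
  rows:
    - [1,-5.6,0,0]
    - [2.5,-5.9,0,0]
    - [3.5,-5.9,0,0]
    - [5,-5.9,0,0]
    - [16,-5.9,0,0]
    - [16,-5.9,0,0]
    - [16,-5.9,0,0]
    - [16,-5.9,0,0]

```text
time: 7.9
tcp_pos: [0.4041, 0.0229, 0.3933]
orientation: [0.694, 0.72, -0.0, -0.0]
ft_force: [1.8, -0.2, 0.2]
grip_width: 0.0684
grasp_force: 0.0
```

```bash
python3 -c "
from h import *
to(.3922,.1632,.38,92.06)"
```

```text
7.9 [0.4041 0.0229 0.3933] yaw 92.16 row [ 5.62 -0.26  0.53] 0.02 [-0.27 -0.51 -0.46  1.62  0.    1.26] [ 1.8 -0.2  0.2]
```

Request:
apply_moves:
  rows:
    - [5.6,-0.3,0.5,0]
    - [5.6,-0.3,0.5,0]
    - [5.6,-0.3,0.5,0]
    - [5.6,-0.3,0.5,0]
    - [5.6,-0.3,0.5,0]
    - [5.6,-0.3,0.5,0]
  gripper: 1

```text
time: 8.4
tcp_pos: [0.3917, 0.1616, 0.3808]
orientation: [0.692, 0.722, -0.001, -0.001]
ft_force: [-0.6, 0.1, -0.2]
grip_width: 0.0855
grasp_force: 0.0
```

```bash
python3 -c "
from h import *
ctrl.snapshot('side')
c=cal('wrist');im=ctrl.snapshot('wrist');cv2.imwrite('pics/w4.png',im);np.savez('w4',K=c[0],T=c[1])
q=proj(c,[.3922,.1632,.105])[0];print(q)
x,y=q.astype(int);print(cap(c,im,(x-45,y-45,x+45,min(y+45,400)),thr=75))
to(.3922,.1632,.227,92.06)"
```

```text
[318.38347789 191.17090336]
(array([0.39274241, 0.16221986]), np.float64(0.03731505855087719), array([  23,   18,   46,   50, 1737], dtype=int32))
8.5 [0.3922 0.1603 0.3814] yaw 92.19 row [0.12 0.01 6.18] 0.03 [ 0.08 -0.45 -0.44  1.58 -0.    1.61] [ 0.5 -0.1  0.7]
```

Request:
apply_moves:
  rows:
    - [0.08,0,2,0]
    - [0.08,0,4,0]
    - [0.08,0,5.5,0]
    - [0.08,0,6.2,0]
    - [0.08,0,6.2,0]
    - [0.08,0,6.2,0]

```text
time: 9.0
tcp_pos: [0.3916, 0.1619, 0.2265]
orientation: [0.694, 0.72, -0.001, -0.001]
ft_force: [-0.1, 0.4, 1.2]
grip_width: 0.0857
grasp_force: 0.0
```

Request:
apply_moves:
  rows:
    - [0,0,0,0]
    - [0,0,0,0]
    - [0,0,0,0]
    - [0,0,0,0]
    - [0,0,0,0]
    - [0,0,0,0]
  gripper: 0.35
  newtons: 40

```text
time: 9.5
tcp_pos: [0.3929, 0.163, 0.229]
orientation: [0.693, 0.721, 0.001, 0.001]
ft_force: [0.0, -0.3, 6.2]
grip_width: 0.0403
grasp_force: 39.4
```

```bash
python3 -c "
from h import *
ctrl.snapshot('side')
to(.40,.0,.38,92.06)"
```

```text
9.55 [0.3929 0.163  0.229 ] yaw 92.23 row [-6.53  0.05 -6.04] 0.03 [ 0.08 -0.42 -0.7   1.29 -0.    1.62] [-0.4 -0.7  7.2]
```

Request:
apply_moves:
  rows:
    - [0,0,-1.6,0]
    - [0,0,-3.2,0]
    - [0,0,-4.8,0]
    - [-13.1,0.1,-5.6,0]
    - [-13.1,0.1,-5.6,0]
    - [-13.1,0.1,-5.6,0]
    - [-13.1,0.1,-5.6,0]
    - [-13.1,0.1,-5.6,0]

```text
time: 10.22
tcp_pos: [0.4013, -0.0465, 0.3609]
orientation: [0.693, 0.721, 0.0, 0.001]
ft_force: [1.2, 0.8, -0.2]
grip_width: 0.0396
grasp_force: 41.0
```

```bash
python3 -c "
from h import *
to(.41,-.1647,.37,92.06)"
```

```text
10.22 [ 0.4013 -0.0465  0.3609] yaw 92.27 row [-4.74  0.16 -0.36] 0.04 [-0.44 -0.52 -0.53  1.56  0.    1.09] [ 1.2  0.8 -0.2]
```

Request:
apply_moves:
  rows:
    - [-1.7,0.1,-0.2,0]
    - [-3.3,0.3,-0.2,0]
    - [-4.8,0.8,-0.2,0]
    - [-4.95,2.4,-0.2,0]
    - [-4.95,4,-0.2,0]
    - [-4.95,5.6,-0.2,0]
    - [-4.95,5.8,-0.2,0]
    - [-4.95,5.8,-0.2,0]

```text
time: 10.88
tcp_pos: [0.5529, -0.1627, 0.3634]
orientation: [0.693, 0.721, -0.0, -0.001]
ft_force: [-0.9, -0.2, -0.5]
grip_width: 0.0399
grasp_force: 41.2
```

```bash
python3 -c "
from h import *
ctrl.snapshot('side')
to(.5509,-.1647,.25,92.06)"
```

```text
10.93 [ 0.5517 -0.1626  0.3644] yaw 92.28 row [-0.09 -0.03  4.57] 0.04 [-0.51  0.02 -0.06  1.49 -0.    1.02] [-0.8  0.7 -0.5]
```

Request:
apply_moves:
  rows:
    - [-0.09,0,1.5,0]
    - [-0.09,0,2.8,0]
    - [-0.09,0,3.3,0]
    - [-0.09,0,3.6,0]
    - [-0.09,0,3.9,0]
    - [-0.09,0,4.2,0]
    - [-0.09,0,4.5,0]
    - [-0.09,0,4.5,0]

```text
time: 11.6
tcp_pos: [0.5513, -0.165, 0.2517]
orientation: [0.693, 0.721, 0.0, -0.0]
ft_force: [-0.5, -0.6, -0.6]
grip_width: 0.04
grasp_force: 41.2
```

```bash
python3 -c "
from h import *
ctrl.snapshot('side')
to(.5509,-.1647,.24,92.06)"
```

```text
11.65 [ 0.5514 -0.165   0.2523] yaw 92.22 row [ 0.01 -0.02  0.49] 0.03 [-0.52  0.06 -0.23  1.28  0.    1.01] [-1.1 -0.3 -0.5]
```

Request:
apply_moves:
  rows:
    - [0,0,0.25,0]
    - [0,0,0.45,0]
    - [0,0,0.52,0]
    - [0,0,0.52,0]

```text
time: 11.98
tcp_pos: [0.5515, -0.165, 0.2391]
orientation: [0.693, 0.721, 0.0, -0.0]
ft_force: [0.5, 0.3, -1.1]
grip_width: 0.0397
grasp_force: 41.1
```

Request:
apply_moves:
  rows:
    - [0,0,0,0]
    - [0,0,0,0]
    - [0,0,0,0]
    - [0,0,0,0]
    - [0,0,0,0]
  gripper: 0.8

```text
time: 12.4
tcp_pos: [0.5515, -0.1651, 0.2393]
orientation: [0.693, 0.721, 0.0, 0.0]
ft_force: [-0.1, 0.6, 0.6]
grip_width: 0.0681
grasp_force: 0.0
```

Request:
apply_moves:
  rows:
    - [0,0,-1,0]
    - [0,0,-2.6,0]
    - [0,0,-4.2,0]
    - [0,0,-5.4,0]
    - [0,0,-5.4,0]

```text
time: 12.82
tcp_pos: [0.5524, -0.1656, 0.3819]
orientation: [0.693, 0.721, 0.001, 0.005]
ft_force: [-0.1, -0.1, 1.3]
grip_width: 0.0685
grasp_force: 0.0
```

```bash
python3 -c "
from h import *
im=ctrl.snapshot('side');cv2.imwrite(f'pics/side3.png',im)
to(.3732,-.2637,.38,65.5)"
```

```text
12.87 [ 0.5522 -0.1655  0.3786] yaw 92.22 row [-3.65 -7.31 -0.09] 5.34 [-0.52  0.02 -0.03  1.51  0.    1.01] [-0.1 -0.2 -0.1]
```

Request:
apply_moves:
  rows:
    - [-3.65,-7.3,0,5.3]
    - [-3.65,-7.3,0,5.3]
    - [-3.65,-7.3,0,5.3]
    - [-3.65,-7.3,0,5.3]
    - [-3.65,-7.3,0,5.3]
    - [-3.65,-7.3,0,5.3]
    - [-3.65,-7.3,0,5.3]
    - [-3.65,-7.3,0,5.3]
  gripper: 1

```text
time: 13.53
tcp_pos: [0.3726, -0.2633, 0.3736]
orientation: [0.84, 0.542, 0.0, -0.0]
ft_force: [-0.1, -0.6, -0.1]
grip_width: 0.0852
grasp_force: 0.0
```

Run:
```python
from h import *
ctrl.snapshot('side')
c=cal('wrist');im=ctrl.snapshot('wrist');cv2.imwrite('pics/w5.png',im);np.savez('w5',K=c[0],T=c[1])
h=cv2.cvtColor(im,cv2.COLOR_BGR2HSV)
m=((h[...,0]<8)|(h[...,0]>172))&(h[...,1]>150)&(h[...,2]>130);m[300:]=0
l,ct,st=blob(m);cn=max(cv2.findContours(l,0,1)[0],key=cv2.contourArea);q=cv2.approxPolyDP(cn,6,True)[:,0];P=onz(c,q,.068)[:,:2]
print(st,q.tolist(),P.round(4).tolist(),P.mean(0))
r=cv2.minAreaRect((onz(c,cn[:,0],.068)[:,:2]*1e4).astype(np.float32));print(r)
to(.3732,-.2637,.21,65.5)
```

```text
[ 293  152   53   66 3221] [[294, 152], [293, 215], [341, 217], [345, 154]] [[0.366, -0.2261], [0.3387, -0.2812], [0.3805, -0.3022], [0.4077, -0.2469]] [ 0.37323122 -0.2641154 ]
((3734.42431640625, -2642.25), (624.35791015625, 483.859619140625), 64.07609558105469)
13.63 [ 0.3733 -0.2628  0.3738] yaw 65.8 row [-0.04  0.02  6.55] 0.06 [-0.9  -0.34 -0.37  1.54  0.    1.09] [-0.3  0.3 -0.1]
```

Request:
apply_moves:
  rows:
    - [-0.05,0,2,0.38]
    - [-0.05,0,4,0.38]
    - [-0.05,0,5.5,0.38]
    - [-0.05,0,6.4,0.38]
    - [-0.05,0,6.43,0.38]
    - [-0.05,0,6.43,0.38]
    - [-0.05,0,6.43,0.38]

```text
time: 14.22
tcp_pos: [0.373, -0.2646, 0.2155]
orientation: [0.849, 0.529, 0.0, 0.001]
ft_force: [0.4, -0.8, 0.6]
grip_width: 0.0851
grasp_force: 0.0
```

Request:
apply_moves:
  rows:
    - [0,0,0,0]
    - [0,0,0,0]
    - [0,0,0,0]
    - [0,0,0,0]
    - [0,0,0,0]
    - [0,0,0,0]
  gripper: 0.5
  newtons: 35

```text
time: 14.72
tcp_pos: [0.3726, -0.2651, 0.2153]
orientation: [0.849, 0.529, 0.0, 0.001]
ft_force: [0.4, 0.1, 7.6]
grip_width: 0.0495
grasp_force: 35.4
```

Run:
```python
from h import *
ctrl.snapshot('side')
to(.3732,-.2637,.33,63.9)
```

```text
14.77 [ 0.3726 -0.2651  0.2153] yaw 63.82 row [ 0.06  0.01 -4.59] -0.02 [-0.91 -0.29 -0.62  1.24  0.    1.12] [0.9 0.7 6.9]
```

Request:
apply_moves:
  rows:
    - [0,0,-1.6,0]
    - [0,0,-3.2,0]
    - [0,0,-4.8,0]
    - [18.8,-7.6,-5.2,-3.25]
    - [18.8,-7.6,-5.2,-3.25]
    - [18.8,-7.6,-5.2,-3.25]
    - [18.8,-7.6,-5.2,-3.25]
    - [18.8,-7.6,-5.2,-3.25]

```text
time: 15.43
tcp_pos: [0.3869, -0.0551, 0.3386]
orientation: [0.766, 0.643, 0.0, 0.001]
ft_force: [1.9, -0.2, -1.0]
grip_width: 0.0495
grasp_force: 37.7
```

Run:
```python
from h import *
to(.41,.2395,.345,80.06)
```

```text
15.43 [ 0.3869 -0.0551  0.3386] yaw 80.02 row [11.77 -1.13 -0.26] -0.01 [-0.48 -0.58 -0.61  1.54  0.    1.27] [ 1.9 -0.2 -1. ]
```

Request:
apply_moves:
  rows:
    - [11.7,-1.1,-0.3,0]
    - [11.7,-1.1,-0.3,0]
    - [11.7,-1.1,-0.3,0]
    - [11.7,-1.1,-0.3,0]
    - [11.7,-1.1,-0.3,0]
    - [11.7,-1.1,-0.3,0]
    - [11.7,-1.1,-0.3,0]
    - [11.7,-1.1,-0.3,0]

```text
time: 16.1
tcp_pos: [0.4099, 0.2415, 0.3456]
orientation: [0.764, 0.645, 0.001, -0.001]
ft_force: [-0.4, -0.2, 1.0]
grip_width: 0.0492
grasp_force: 37.7
```

Run:
```python
from h import *
to(.5403,.2395,.345,80.06)
```

```text
16.1 [0.4099 0.2415 0.3456] yaw 80.39 row [0.79 5.16 0.03] 0.07 [ 0.26 -0.29 -0.38  1.48  0.    1.99] [-0.4 -0.2  1. ]
```

Request:
apply_moves:
  rows:
    - [0.8,5.15,0,0]
    - [0.8,5.15,0,0]
    - [0.8,5.15,0,0]
    - [0.8,5.15,0,0]
    - [0.8,5.15,0,0]
    - [0.8,5.15,0,0]

```text
time: 16.6
tcp_pos: [0.5408, 0.2335, 0.3452]
orientation: [0.766, 0.643, -0.0, -0.0]
ft_force: [0.3, -0.0, -0.4]
grip_width: 0.0494
grasp_force: 37.7
```

Run:
```python
from h import *
ctrl.snapshot('scene')
a=ctrl.snapshot('scene');c=cal('wrist');im=ctrl.snapshot('wrist');cv2.imwrite('pics/w6.png',im);np.savez('w6',K=c[0],T=c[1])
to(.5403,.2395,.235,80.06)
b=ctrl.snapshot('side')
cv2.imwrite('pics/w6v.png',np.hstack([cv2.resize(im,(480,300)),cv2.resize(b[100:320,180:400],(300,300))]))
```

```text
16.75 [0.5399 0.2338 0.3463] yaw 80.1 row [ 0.22 -0.03  4.45] 0.01 [ 0.19  0.06 -0.05  1.45  0.    1.93] [-0.5  0.3  0.3]
```

View pics/w6v.png

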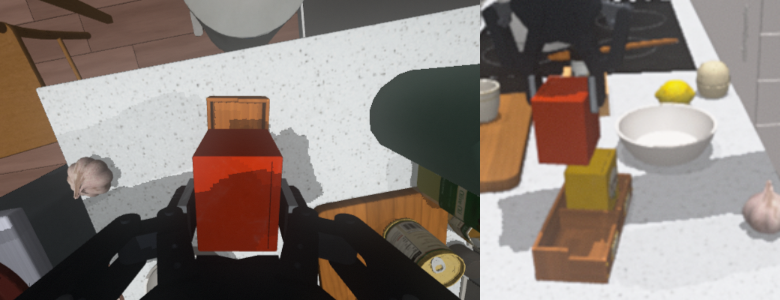

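The carton hangs straight in line with the caddy, whose end wall is visible at full-image (276–360,129).

Run:
```python
from h import *
c,im=load('w6')
h=cv2.cvtColor(im,cv2.COLOR_BGR2HSV);m=(h[...,0]<20)&(h[...,1]>90);m[:115]=0;m[165:]=0;m[:,:255]=0;m[:,380:]=0
l,ct,st=blob(m);print(st);v,u=np.nonzero(l)
R=np.array([[np.cos(a:=np.radians(-9.94)),-np.sin(a)],[np.sin(a),np.cos(a)]]);t=np.array([.5329,.1976])
for y in (130,133,140,150):
    uu=u[v==y]
    for z in (0,.032,.042): print(y,uu.min(),uu.max(),z,((onz(c,[(uu.min(),y),(uu.max(),y)],z)[:,:2]-t)@R).round(4).tolist())
```

```text
[ 275  129   84   36 2723]
130 277 317 0 [[-0.0404, 0.084], [0.0006, 0.084]]
130 277 317 0.032 [[-0.0364, 0.0867], [0.0005, 0.0868]]
130 277 317 0.042 [[-0.0351, 0.0876], [0.0004, 0.0876]]
133 276 358 0 [[-0.0416, 0.0809], [0.0427, 0.081]]
133 276 358 0.032 [[-0.0374, 0.084], [0.0383, 0.0841]]
133 276 358 0.042 [[-0.0361, 0.0849], [0.037, 0.085]]
140 276 358 0 [[-0.0419, 0.0738], [0.043, 0.0739]]
140 276 358 0.032 [[-0.0376, 0.0776], [0.0386, 0.0777]]
140 276 358 0.042 [[-0.0363, 0.0788], [0.0372, 0.0788]]
150 276 358 0 [[-0.0422, 0.0634], [0.0434, 0.0635]]
150 276 358 0.032 [[-0.038, 0.0683], [0.039, 0.0684]]
150 276 358 0.042 [[-0.0367, 0.0698], [0.0376, 0.0699]]
```

The caddy pose is confirmed within 1 mm (end wall at 87 mm, sides at ±38 mm). Lowering now.

Request:
apply_moves:
  rows:
    - [0.2,0,1.4,0]
    - [0.22,0,2.6,0]
    - [0.22,0,3.2,0]
    - [0.22,0,3.7,0]
    - [0.22,0,4.1,0]
    - [0.22,0,4.4,0]
    - [0.22,0,4.4,0]
    - [0.22,0,4.4,0]

```text
time: 17.47
tcp_pos: [0.542, 0.2391, 0.2358]
orientation: [0.766, 0.643, 0.0, 0.0]
ft_force: [0.6, 0.6, -0.6]
grip_width: 0.0495
grasp_force: 37.7
```

Run:
```python
from h import *
ctrl.snapshot('scene');to(.5403,.2395,.2213,80.06)
```

```text
17.52 [0.5422 0.2392 0.2363] yaw 80.07 row [ 0.   -0.08  0.6 ] 0.0 [ 0.19  0.12 -0.19  1.26  0.    1.94] [ 0.5 -0.5 -0.5]
```

Request:
apply_moves:
  rows:
    - [0,-0.06,0.25,0]
    - [0,-0.06,0.45,0]
    - [0,-0.06,0.58,0]
    - [0,-0.06,0.6,0]
    - [0,-0.06,0.6,0]

```text
time: 17.93
tcp_pos: [0.5406, 0.2394, 0.221]
orientation: [0.766, 0.643, 0.001, 0.0]
ft_force: [-1.3, -1.2, 6.2]
grip_width: 0.0491
grasp_force: 38.7
```

Request:
apply_moves:
  rows:
    - [0,0,0,0]
    - [0,0,0,0]
    - [0,0,0,0]
    - [0,0,0,0]
    - [0,0,0,0]
  gripper: 0.85

```text
time: 18.35
tcp_pos: [0.5403, 0.2393, 0.2199]
orientation: [0.766, 0.643, -0.0, -0.0]
ft_force: [-0.9, -0.1, -0.1]
grip_width: 0.0725
grasp_force: 0.0
```

Request:
apply_moves:
  rows:
    - [0,0,-1,0]
    - [0,0,-2.6,0]
    - [0,0,-4.2,0]
    - [0,0,-4.8,0]
    - [0,0,-4.8,0]

```text
time: 18.77
tcp_pos: [0.5415, 0.2396, 0.3457]
orientation: [0.766, 0.643, 0.003, 0.002]
ft_force: [0.1, -0.7, -0.2]
grip_width: 0.0727
grasp_force: 0.0
```

Run:
```python
from h import *
to(.41,.2395,.345,80.06)
a=ctrl.snapshot('side');b=ctrl.snapshot('wrist')
cv2.imwrite('pics/c1.png',np.hstack([cv2.resize(b,(480,300)),cv2.resize(a[140:320,200:380],(300,300))]))
```

```text
18.77 [0.5415 0.2396 0.3457] yaw 80.07 row [-0.91 -5.18 -0.01] 0.0 [ 0.2   0.07 -0.05  1.45  0.    1.94] [ 0.1 -0.7 -0.2]
```

View pics/c1.png

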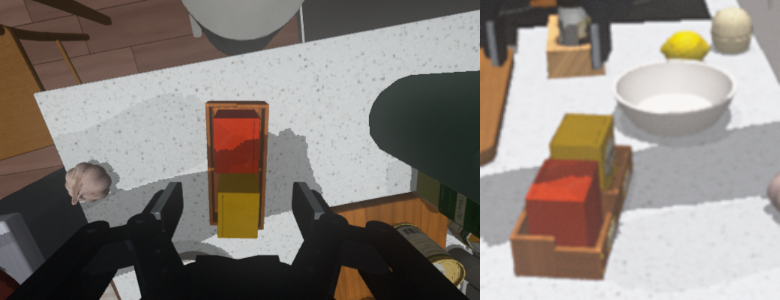

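Both cartons stand squarely in the caddy. Next are the lemon's axis and the bowl's centre.

Run:
```python
from h import *
for n in ('w2','w3'):
    c,im=load(n);h=cv2.cvtColor(im,cv2.COLOR_BGR2HSV)
    m=(h[...,0]>18)&(h[...,0]<35)&(h[...,1]>110)&(h[...,2]>50);m[:110]=0;m[210:]=0;m[:,300:]=0
    l,ct,st=blob(m);cn=max(cv2.findContours(l,0,1)[0],key=cv2.contourArea)[:,0]
    P=(onz(c,cn,.026)[:,:2]*1e3).astype(np.float32);print(n,cv2.minAreaRect(P),cv2.fitEllipse(P))
# bowl rim: boundary of bowl against the top, w1 (points picked from view) and w2
c,im=load('w2')
P=onz(c,[(388,118),(450,180),(388,242),(326,180)],.044);print('rim',P.round(4).tolist(),'centre',P[[0,2]].mean(0),P[[1,3]].mean(0))
c,im=load('w1');Q=onz(c,[(75,146),(138,215),(85,264),(12,200)],.044);print(Q.round(4).tolist(),Q.mean(0))
a,b=cal('scene'),cal('side')
print(tri([(a,(321,203)),(b,(316,190))]))
```

```text
w2 ((397.06793212890625, -150.58441162109375), (55.544227600097656, 56.87358093261719), 39.10718536376953) ((397.3134765625, -151.25946044921875), (50.18674087524414, 64.55513000488281), 82.36815643310547)
w3 ((397.2746887207031, -151.33871459960938), (56.089111328125, 58.77112579345703), 40.96126174926758) ((397.2099304199219, -151.5840301513672), (53.01027297973633, 64.65666198730469), 78.28079223632812)
rim [[0.3512, -0.0032, 0.044], [0.4176, 0.0698, 0.044], [0.4927, 0.0067, 0.044], [0.4176, -0.0669, 0.044]] centre [0.42196753 0.00173546 0.044     ] [0.41758535 0.00144992 0.044     ]
[[0.35, 0.0223, 0.044], [0.4301, 0.077, 0.044], [0.4943, 0.001, 0.044], [0.4118, -0.0642, 0.044]] [0.42153924 0.00902366 0.044     ]
(array([0.42671071, 0.0011522 , 0.043715  ]), np.float64(0.0017921317883739))
```

Request:
apply_moves:
  rows:
    - [-0.9,-5.1,0,-18]
    - [-0.9,-5.1,0,-18]
    - [-0.9,-5.1,0,-18]
    - [-16.4,-3,0,-18]
    - [-16.4,-3,0,-18]
    - [-16.4,-3,0,-18]
    - [-16.4,-3,0,-18]
    - [-16.4,-3,0,-18]
  gripper: 1

```text
time: 19.53
tcp_pos: [0.407, 0.0665, 0.3387]
orientation: [0.412, 0.911, -0.0, -0.001]
ft_force: [1.5, -0.4, -0.0]
grip_width: 0.0852
grasp_force: 0.0
```

Run:
```python
from h import *
to(.397,-.1515,.35,170)
```

```text
19.53 [0.407  0.0665 0.3387] yaw 131.29 row [-6.29 -6.06 -0.46] -7.74 [-0.16 -0.49 -0.55  1.52  0.    0.69] [ 1.5 -0.4 -0. ]
```

Request:
apply_moves:
  rows:
    - [-6.3,-6.05,-0.5,-7.75]
    - [-6.3,-6.05,-0.5,-7.75]
    - [-6.3,-6.05,-0.5,-7.75]
    - [-6.3,-6.05,-0.5,-7.75]
    - [-6.3,-6.05,-0.5,-7.75]
    - [-6.3,-6.05,-0.5,-7.75]
    - [-6.3,-6.05,-0.5,-7.75]
    - [-6.3,-6.05,-0.5,-7.75]

```text
time: 20.2
tcp_pos: [0.3963, -0.153, 0.3512]
orientation: [0.09, 0.996, 0.0, -0.001]
ft_force: [0.2, 1.2, -0.1]
grip_width: 0.0854
grasp_force: 0.0
```

Run:
```python
from h import *
ctrl.snapshot('side');c=cal('wrist');im=ctrl.snapshot('wrist');cv2.imwrite('pics/w7.png',im);np.savez('w7',K=c[0],T=c[1])
h=cv2.cvtColor(im,cv2.COLOR_BGR2HSV)
m=(h[...,0]>18)&(h[...,0]<35)&(h[...,1]>110)&(h[...,2]>50);m[:,:220]=0;m[:,420:]=0;m[300:]=0;m[:100]=0
l,ct,st=blob(m);cn=max(cv2.findContours(l,0,1)[0],key=cv2.contourArea)[:,0]
P=(onz(c,cn,.026)[:,:2]*1e3).astype(np.float32);print(ct,st,cv2.minAreaRect(P),cv2.fitEllipse(P))
to(.397,-.1515,.182,170)
```

```text
[316.25703942 181.01407884] [ 291  148   52   67 2486] ((397.4545593261719, -150.55282592773438), (55.819156646728516, 56.17671203613281), 39.45860290527344) ((397.1939697265625, -151.02667236328125), (49.94393539428711, 64.8033218383789), 84.74369812011719)
20.3 [ 0.3966 -0.1505  0.3514] yaw 169.53 row [-0.04 -0.05  6.78] -0.09 [-0.67 -0.45 -0.5   1.53  0.   -0.49] [ 0.4  0.7 -0.1]
```

Request:
apply_moves:
  rows:
    - [0,0,1.6,-0.5]
    - [0,0,3.2,-0.5]
    - [0,0,4.8,-0.5]
    - [0,0,6.2,-0.5]
    - [0,0,6.75,-0.5]
    - [0,0,6.75,-0.5]
    - [0,0,6.75,-0.5]

```text
time: 20.88
tcp_pos: [0.3967, -0.1491, 0.1835]
orientation: [0.068, 0.998, 0.001, -0.001]
ft_force: [0.1, -0.9, 0.7]
grip_width: 0.0855
grasp_force: 0.0
```

Request:
apply_moves:
  rows:
    - [0,0,0,0]
    - [0,0,0,0]
    - [0,0,0,0]
    - [0,0,0,0]
    - [0,0,0,0]
    - [0,0,0,0]
  gripper: 0.45
  newtons: 30

```text
time: 21.38
tcp_pos: [0.3977, -0.1509, 0.1861]
orientation: [0.068, 0.998, -0.001, 0.001]
ft_force: [-2.0, 2.1, 8.6]
grip_width: 0.0505
grasp_force: 29.9
```

Run:
```python
from h import *
ctrl.snapshot('side');to(.4225,.0015,.29,170)
```

```text
21.43 [ 0.3977 -0.1509  0.186 ] yaw 172.21 row [-0.17  6.17 -4.16] 0.44 [-0.67 -0.38 -0.75  1.2   0.   -0.54] [-1.8  1.6  8.8]
```

Request:
apply_moves:
  rows:
    - [0,0,-1.5,0]
    - [0,0,-3,0]
    - [0,0.3,-4,0]
    - [-0.1,2,-4.2,0]
    - [-0.17,3.6,-4.2,0]
    - [-0.17,5.2,-4.2,0]
    - [-0.17,6.15,-4.2,0]
    - [-0.17,6.15,-4.2,0]

```text
time: 22.1
tcp_pos: [0.4221, 0.0048, 0.2901]
orientation: [0.066, 0.998, 0.0, 0.001]
ft_force: [-1.1, 0.1, -1.2]
grip_width: 0.0503
grasp_force: 32.0
```

Run:
```python
from h import *
for i in range(2): ctrl.snapshot('side')
to(.4225,.0015,.195,172)
c=cal('wrist');im=ctrl.snapshot('wrist');cv2.imwrite('pics/w8.png',im);np.savez('w8',K=c[0],T=c[1])
```

```text
22.2 [0.4221 0.002  0.2898] yaw 172.34 row [-0.01 -0.02  3.79] 0.07 [-0.31 -0.46 -0.61  1.41 -0.   -0.17] [-0.   0.7 -1.3]
```

View pics/w8.png

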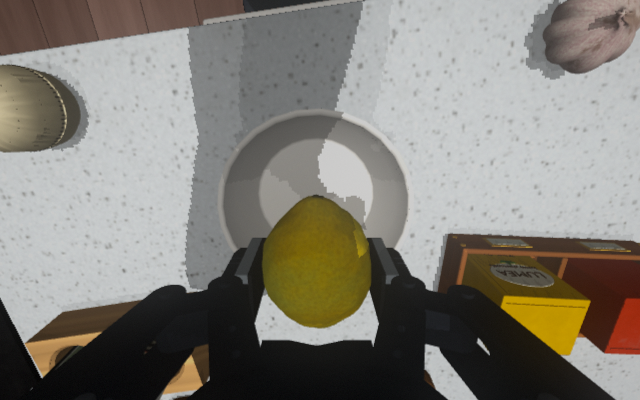

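The lemon is held at (316,262), with the bowl rim below it spanning u 218–409 at v≈200 and its near edge at v=109.

Run:
```python
from h import *
c,im=load('w8');P=onz(c,[(218,198),(409,203),(313,109)],.044);print(P.round(4),P[:2].mean(0))
# circle of r=.075 through points
from scipy.optimize import least_squares
print(least_squares(lambda p:np.hypot(*(P[:,:2]-p).T)-.075,[.42,0]).x)
```

```text
[[ 0.4058 -0.0699  0.044 ]
 [ 0.4287  0.0713  0.044 ]
 [ 0.3518  0.0091  0.044 ]] [0.4172324  0.00070651 0.044     ]
[ 0.42686484 -0.00086891]
```

Request:
apply_moves:
  rows:
    - [0,0,1.2,0]
    - [0,0,2,0]
    - [0,0,2,0]
    - [0,0,2,0]

```text
time: 22.58
tcp_pos: [0.4215, 0.0005, 0.2388]
orientation: [0.069, 0.998, 0.0, -0.001]
ft_force: [0.6, -0.1, -0.6]
grip_width: 0.05
grasp_force: 32.0
```

Request:
apply_moves:
  rows:
    - [-0.1,0,0.5,0]
    - [-0.1,0,0.9,0]
    - [-0.1,0,1.3,0]
    - [-0.1,0,1.6,0]
    - [-0.1,0,1.75,0]
    - [-0.1,0,1.75,0]
    - [-0.1,0,1.75,0]

```text
time: 23.17
tcp_pos: [0.4244, 0.001, 0.1955]
orientation: [0.068, 0.998, 0.0, -0.0]
ft_force: [-0.4, -0.2, -0.8]
grip_width: 0.0501
grasp_force: 32.0
```

Request:
apply_moves:
  rows:
    - [0,0,0.1,0]
    - [0,0,0.1,0]

```text
time: 23.33
tcp_pos: [0.4246, 0.001, 0.193]
orientation: [0.068, 0.998, -0.0, 0.0]
ft_force: [1.0, -0.3, -0.9]
grip_width: 0.0502
grasp_force: 32.0
```

Request:
apply_moves:
  rows:
    - [0,0,0,0]
    - [0,0,0,0]
    - [0,0,0,0]
    - [0,0,0,0]
    - [0,0,0,0]
  gripper: 0.72

```text
time: 23.75
tcp_pos: [0.4245, 0.001, 0.193]
orientation: [0.068, 0.998, 0.0, 0.0]
ft_force: [0.2, -0.6, 0.4]
grip_width: 0.0619
grasp_force: 0.0
```

Request:
apply_moves:
  rows:
    - [0,0,-0.6,0]
    - [0,0,-1.4,0]
    - [0,0,-2.6,0]
    - [0,0,-4.2,0]
    - [0,0,-5.8,0]
    - [0,0,-6.4,0]
    - [0,0,-6.4,0]

```text
time: 24.33
tcp_pos: [0.4254, 0.0007, 0.3575]
orientation: [0.068, 0.998, -0.001, 0.003]
ft_force: [-0.4, 0.8, 0.2]
grip_width: 0.0618
grasp_force: 0.0
```

Run:
```python
from h import *
for i in range(3): a=ctrl.snapshot('side')
b=ctrl.snapshot('wrist')
cv2.imwrite('pics/end.png',np.hstack([cv2.resize(a[90:330,190:430],(400,400)),cv2.resize(b,(400,250))[:,:] if 0 else cv2.resize(b[0:400,0:640],(400,400))]))
s=ctrl.state();print(s['time'],s['tcp_pos'],s['joint_vel'].round(3))
```

```text
24.5333 [0.42418531 0.00106171 0.3515633 ] [ 0.     0.004 -0.009 -0.     0.002  0.001]
```

View pics/end.png

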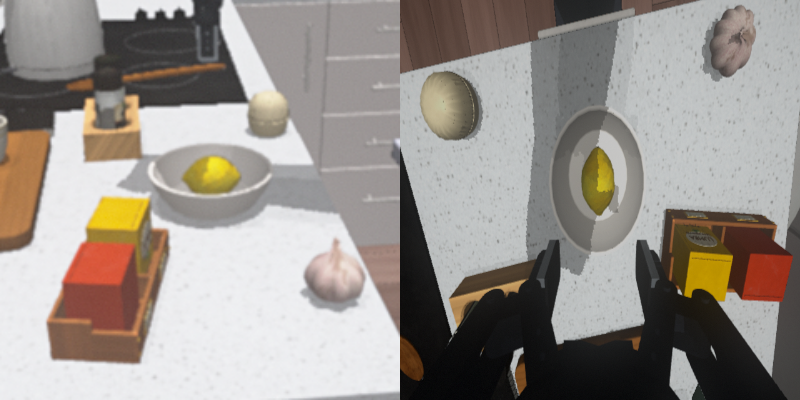

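The lemon lies in the bowl, both cartons are in the caddy, and the garlic is untouched. The two jars overlap in the side view, so I'll check them from the scene camera.

Run:
```python
from h import *
a=ctrl.snapshot('scene');b=ctrl.snapshot('side')
q=proj(cal('scene'),[.552,-.198,.07])[0];print(q)
x,y=q.astype(int)
cv2.imwrite('pics/end2.png',np.hstack([cv2.resize(a[y-50:y+50,x-50:x+50],(400,400),interpolation=2),cv2.resize(b[100:200,210:310],(400,400),interpolation=2)]))
```

```text
[340.24535115 161.12298529]
```

View pics/end2.png

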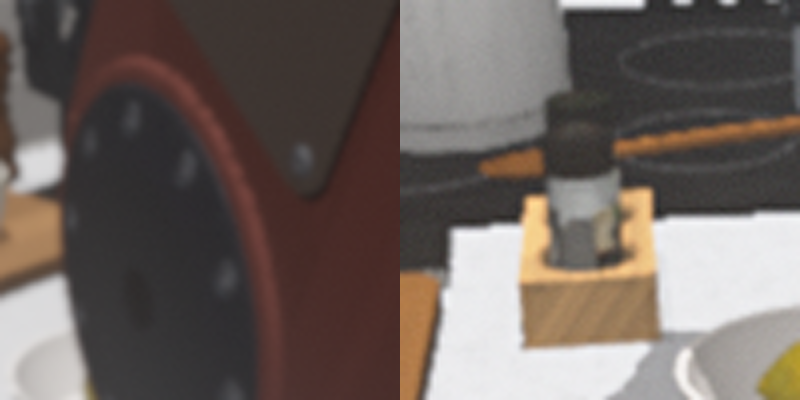

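The side crop shows both caps in line and the near jar upright in its well. The arm is clear and at rest, so I'm handing in.

```bash
python3 -c "
from plant import ctrl
print(ctrl.close_job())"
```

```text
the job is handed in; nothing more can be done
None
```

The job is handed in after about 25 s on the robot's clock: both jars are in the oak block's wells, the red carton is beside the yellow one in the caddy, the lemon is in the bowl, and the garlic was not touched; in the last check the far jar was mostly hidden behind the near one, but it stood upright after it was placed.

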